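Start the clamp screw of the modelling turntable

ROBOT

A 6-joint arm with a two-finger parallel gripper is mounted at the origin on the work surface. World frame = base frame: x ahead of the robot, y to its left, z up, the work surface at z = 0. Lengths are in mm, angles in rad, forces in N, time in s.
With the tool pointing down it reaches from about 425 to 1125 mm from the base axis. Payload 14.9 kg.
Tool frame: the origin (TCP) lies between the finger pads; the fingertips stand arm.tcp_to_tips ahead of it and the grasp point (between the pads) is the TCP (arm.tcp_to_tips is the distance from the TCP to the fingertips, in mm); z points along the fingers, y is the line along which they close (so a half turn about z gives the same grasp; the last joint's range is limited). The gripper opens to 91 mm and grips with 3 to 60 N. Pads are 32 mm wide; open, the fingers measure 118 mm over their backs; the gripper's body (76 mm by 178 mm) begins 60 mm behind the grasp point.
Start: joints at [-1.18, 0.379, 1.734, -0, 1.028, -0.033], TCP at [287.856, -638.088, 232.932] pointing down, gripper open.
Joint ranges: [-2.77, 2.77], [-0.74, 2.19], [0, 2.66], [-1.06, 4.2], [0.31, 2.87], [-3.08, 3.08]. Speed limits (rad/s): [1.89, 1.89, 2.39, 3.14, 3.14, 3.14].

INTERFACE

Orientations are given as a unit quaternion [x, y, z, w].
In Python, from workcell import arm, vision, hand_in gives the robot as it stands (arm), with the cameras (vision) and the job as plain functions.
- The arm moves only by the shell command python3 drive.py 'ROWS' [FORCE]. ROWS is rows parted by semicolons, their numbers by spaces, 1 to 10 of them, each of 5 numbers: dx, dy, dz in mm, then a turn about the tool's z in rad, then the opening from 0.0 (shut) to 1.0 (fully open); each row shifts and turns the commanded pose from where the row before left it, along the tool's axes as they then stand; what a row does not reach is not made up. A row lasts 1/8 s, in which the tool goes at most 62.5 mm and 0.188 rad, less where a joint would pass 70% of its speed; a pose out of reach is approached as far as the arm can. The fingers move at their own pace and stop on an object; FORCE is the grip in N (left out, the last holds). Time passes only in rows, so rows that do not move let the fingers close. It prints the time, the measured TCP pose, the force, the opening and the grip force at its end.
- arm.read_state(): the state, without advancing time (a new reading comes with each control period).
- vision.get_image(name): name is "scene" or "top" or "wrist"; returns the picture (420x560x3 uint8, red, green, blue); there is no depth.
- vision.calibration(name): a dict with "intrinsics" (3x3 intrinsics, pixels), "R" (3x3) and "t" (3): a world point X has camera coordinates R X + t; the wrist camera has in their place "T_tool_cam" (4x4, takes a point from camera to tool coordinates, whose origin is the TCP and whose axes are the flange's). Camera axes: x right, y down, z forward; pixel columns grow to the right and rows downward; lengths in mm; the calibration is good to about 2 mm. The wrist camera is an equidistant fisheye: a pixel r from the principal point sees the ray r / f radians off the axis. A picture is of the moment at which its call begins: read the wrist's pose just before it. calibration takes no time and is no camera call.
- hand_in(): hands the job in; it is judged then, once.
The state is a dict: "t": time; "joint_pos": joint angles; "qvel": joint speeds; "effort": joint torques, N m; "tcp_pos": TCP position; "eef_rot": TCP orientation; "wrist_force": force on the tool from outside, world axes, zero at the start; "ft_torque": the same for the moment, N m; "finger_gap": opening from 0.0 (shut) to 1.0 (fully open); "grasp_force": force on a finger pad.
Only numpy, scipy, OpenCV 4.12 (cv2) and the standard library are available. Lean on these libraries where they do the work, as an engineer would, in place of code of your own. Each camera call takes 0.05 s, during which the arm holds its last target. There are 200 camera calls.

TASK

Get the clamp of the modelling turntable ready for a board: lift the spring plunger by its knob, swing the turntable head clockwise (seen from above) to the next index slot so that the clamp comes round to the robot's side, and let the plunger drop fully home. The clamp screw is only standing in its threaded boss: turn it backward (anticlockwise) until you feel its thread drop, then forward (clockwise) one full turn counted from the drop, so that it is just started. Finish still gripping the screw's key head and hold it there, with the turntable locked and the other things on the bench left where they are.

Things in the scene. Friction and masses are not known exactly. Their poses are not given: they have to be found in the camera images.
- turntable_base: Dark round base of the bench turntable, 320 mm across, 30 mm high, fixed to the bench. Origin: centre of its underside on the bench; z up. Six index slots (13 mm wide along the ring, 16 mm deep) are cut every 60 degrees in the steel ring of 136 mm radius in its top face.
- turntable_head (a joint): Angle of the turntable head on the base, rad, growing clockwise seen from above; 0 at the start with the plunger in its slot, slots every 1.047 rad, so the next slot clockwise is at 1.047. Drags lightly (about 0.12 N m).
- head_centre (a point): Point on the turntable's upright axis, on the top face of the head (an aluminium disc 244 mm across, its face 52 mm above the bench).
- plunger (a joint): Lift of the index plunger, m: 0 fully home in a slot, 0.011 needed for its round-nosed 10 mm pin to clear the ring, 0.016 at the upper stop. Its spring presses down with 4 N at home and 9 N at 0.014. Let go over a slot it drops in by itself from up to about 3 mm off; let go between slots it rests on the ring at about 0.011.
- plunger_knob (a point): Middle of the plunger's black round pull knob, 28 mm across, reaching 19 mm below and 7 mm above this point (which is 83 mm above the bench when home), on the arm at the head's rim, 136 mm from the axis. Free space all round it, the housing below is narrower (22 mm, top 21 mm under this point); grasp from above and lift. It goes round with the head and rises with the plunger.
- clamp_screw: Steel clamp screw standing upright in the clamp's threaded boss, 78 mm from the turntable's axis, 90 degrees anticlockwise of the plunger; goes round with the head. Right-hand thread, 6 mm pitch, 30 mm across. Origin on its axis at the lower end of the thread; x along the flat key head, z up. About 0.36 kg; free to turn, rise and fall, it falls by its own weight when the thread start is reached.
- screw_key (a point): Middle of the screw's flat upright key head, gripped from above across its thickness: 64 mm long along the body's x axis, 12 mm thick along y, 28 mm high (14 mm above and below this point). The upper face of the 40 mm round collar is 21 mm below this point. Nothing stands higher within 120 mm.
- screw_turn (a joint): Turn of the screw, rad, counted through whole turns; grows when turned forward (clockwise from above). Starts between 0.7 and 2.4 with the thread end resting on top of the boss's thread; the thread drops when turned back to about 0 (complete by -0.15); just started by one turn it reads 6.28.
- screw_lift (a joint): Height of the screw, m: 0 just after its thread has dropped. Before, it rides on the boss's thread at 0.006 x (1 - screw_turn / 6.28): turned back it rises to 0.006, then falls 6 mm to 0. Turned forward from there it goes down 0.006 a turn, so -0.006 after one turn. At -0.0105 its collar meets the clamp strap.
- water_bowl: Bystander: white bowl, 100 mm across, 45 mm high, beside the turntable. Origin under its centre.
- palette_knife: Bystander: palette knife with wooden handle, 210 mm long, lying beside the turntable.
- wood_block: Bystander: wooden sanding block, 90 x 45 x 30 mm, beside the turntable.
- flat_brush: Bystander: brush, 240 mm long, lying on the robot's side of the bench, left.
- paint_jar: Bystander: lidded jar, 70 mm across, 85 mm high. Origin under its centre.
- medium_tin: Bystander: steel tin, 76 mm across, 100 mm high. Origin under its centre.
- mallet: Bystander: wooden mallet, 270 mm long, lying.
- modelling_board: Bystander: plywood board, 200 x 160 x 18 mm, with a plaster relief on it, lying on the bench.

How it is judged (in metres and radians):
On the way, in this order (a step that is already met when the one before it is completed fails the run):
1. the plunger is lifted clear of its slot (value of joint plunger above 0.009 m), for 0.05 s.
2. the head is swung to the next slot clockwise and the plunger has dropped home there (value of joint turntable_head between 1.007 and 1.087 rad and value of joint plunger below 0.002 m), for 0.2 s.
3. the screw is turned backward until its thread has dropped (value of joint screw_turn between -2.5 and 0 rad and value of joint screw_lift below 0.0028 m and value of joint plunger below 0.002 m), for 0.1 s.
4. the screw is turned forward about one turn in the thread (value of joint screw_turn between 5 and 7.4 rad and value of joint screw_lift between -0.0085 and -0.003 m), for 0.2 s.
At the end, for the whole second after the job is handed in: The fingers still grip the screw (over 1 N) and it stands still, started by one turn from the drop (0.8 to 1.18 turns, 3 to 8.5 mm below the drop level); the plunger is home (within 2 mm) and the head is at the next slot clockwise (within 0.04 rad) (all of step 2 and all of step 4 and contact force between the fingers and clamp_screw above 1 N and linear speed of clamp_screw below 0.02 m/s and angular speed of clamp_screw below 0.2 rad/s); the arm keeps its last pose, push and grip.
It fails at once if a bystander is moved by more than 40 mm (distance of any of water_bowl, palette_knife, wood_block, flat_brush, paint_jar, medium_tin, mallet, modelling_board from where it was at the start of the episode above 0.04 m).
It also fails if it takes over 72 s, if anything falls off the work surface, if the arm or the gripper's body presses on something with over 40 N, if the wrist force passes 120 N, or if a joint passes its speed limit or range.

## Working session

There is one attempt and no reset: what is moved stays moved. The work goes in short steps, Python scripts to look and compute and a shell command to move; the robot and the scene stay as the last step left them, time stands still between calls to the robot, and variables do not carry over. Pictures are saved under pics/ and viewed, at most 10 in all, crops included, and the job is handed in when it is done.

```bash
ls; mkdir -p pics
python3 - <<'E'
from workcell import arm, vision, hand_in
import cv2
for n in("scene","top"):
    cv2.imwrite(f"pics/{n}0.png",vision.get_image(n)[:,:,::-1])
    c=vision.calibration(n);print(n,c)
print(vision.calibration("wrist"),arm.tcp_to_tips,arm.read_state())
E
```

```text
drive.py
pics
workcell.py
scene {'intrinsics': array([[491.94531965,   0.        , 282.45989837],
       [  0.        , 491.94531965, 201.47130975],
       [  0.        ,   0.        ,   1.        ]]), 'R': array([[ 0.43184561,  0.90176722, -0.01803454],
       [ 0.48823371, -0.25052819, -0.83598054],
       [-0.75837801,  0.35220946, -0.54846266]]), 't': array([-207.57029861, -186.06570608, 1865.33857477])}
top {'intrinsics': array([[382.61411186,   0.        , 285.89030497],
       [  0.        , 382.61411186, 211.58520365],
       [  0.        ,   0.        ,   1.        ]]), 'R': array([[-0.00814018, -0.99984351, -0.01570616],
       [-0.99608733,  0.00948981, -0.08786334],
       [ 0.08799864,  0.01492948, -0.99600871]]), 't': array([ -11.34522031,  547.30933511, 1046.26347583])}
{'intrinsics': array([[325.1922621 ,   0.        , 274.40233157],
       [  0.        , 325.1922621 , 209.80831973],
       [  0.        ,   0.        ,   1.        ]]), 'T_tool_cam': array([[ 1.27963422e-04, -9.72225331e-01, -2.34046765e-01,
         6.44245436e+01],
       [ 9.99999983e-01,  9.2842254
[... 229 characters left out ...]
t': 0.1, 'joint_pos': array([-1.18028465e+00,  3.79369288e-01,  1.73472926e+00,  9.13848534e-06,
        1.02850584e+00, -3.33106021e-02]), 'qvel': array([ 0.00266101, -0.00121541, -0.00363944, -0.00037161, -0.00072955,
       -0.00127785]), 'effort': array([-2.58272630e-04, -7.65033746e+01, -4.35294378e+01,  6.52473886e-02,
        3.98608879e-02,  2.31901998e-05]), 'tcp_pos': array([ 287.73192813, -637.75250365,  232.34122504]), 'eef_rot': array([ 9.77631104e-01,  2.10326339e-01, -8.60182292e-05, -4.98514974e-04]), 'wrist_force': array([-0.46569162,  0.3697747 , -0.712917  ]), 'ft_torque': array([-0.00077064,  0.02150166,  0.0358068 ]), 'grasp_force': 0.0, 'finger_gap': 0.9960328237000425}
```

View pics/top0.png

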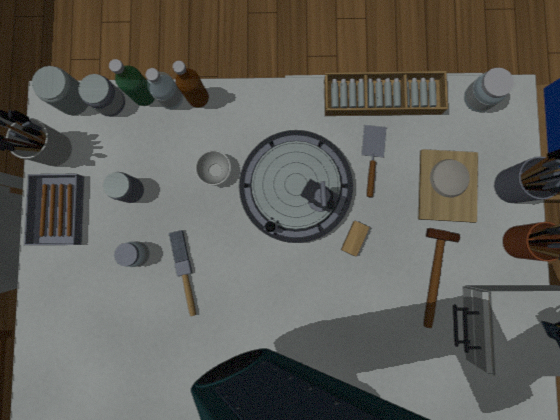

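View pics/scene0.png

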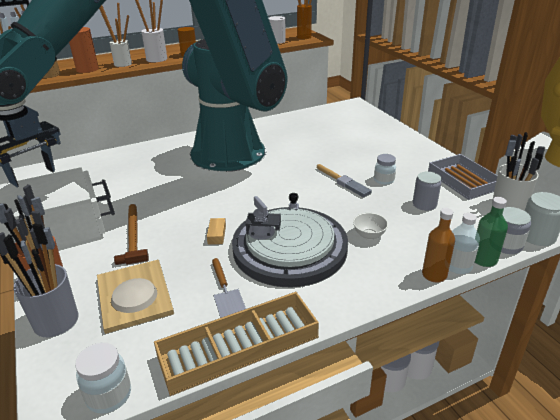

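The top view shows the base circle around (297,186), the black knob at (271,227) and the clamp with its screw at about (318,196). The scene view has the knob at (293,198) and the key at (260,203). I'll zoom in on both.

```bash
cat > h.py <<'E'
import numpy as np,cv2
from workcell import arm, vision, hand_in
from scipy.spatial.transform import Rotation as Ro
def ray(n,u,v):
    c=vision.calibration(n);d=c["R"].T@np.linalg.inv(c["intrinsics"])@[u,v,1];return -c["R"].T@c["t"],d/np.linalg.norm(d)
def plane(n,u,v,z):
    o,d=ray(n,u,v);return o+d*(z-o[2])/d[2]
def two(a,b):
    (o,d),(p,e)=a,b
    s=np.linalg.lstsq(np.c_[d,-e],p-o,rcond=None)[0];A=o+s[0]*d;B=p+s[1]*e
    return (A+B)/2,np.linalg.norm(A-B)
def proj(n,X):
    c=vision.calibration(n);q=c["intrinsics"]@(c["R"]@np.array(X)+c["t"]);return q[:2]/q[2]
def wray(u,v,s):
    c=vision.calibration("wrist");K=c["intrinsics"];T=c["T_tool_cam"]
    x=np.array([(u-K[0,2])/K[0,0],(v-K[1,2])/K[1,1]]);r=np.hypot(*x)
    d=np.r_[x/r*np.sin(r),np.cos(r)];R=Ro.from_quat(s["eef_rot"]).as_matrix()
    return R@T[:3,3]+s["tcp_pos"],R@T[:3,:3]@d
E
python3 - <<'E'
from h import *
t=cv2.imread("pics/top0.png");s=cv2.imread("pics/scene0.png")
a=cv2.resize(t[125:245,235:360],None,fx=4,fy=4,interpolation=2)
b=cv2.resize(s[180:290,228:353],None,fx=4,fy=4,interpolation=2)
g=np.zeros((480,1000,3),np.uint8)
g[:,:500]=a;g[:440,500:]=b
g=cv2.resize(g,(800,384));cv2.imwrite("pics/crop.png",cv2.convertScaleAbs(g,alpha=1.6))
# base outline: dark pixels
m=(t.max(2)<95).astype(np.uint8);m[:, :232]=0;m[:,362:]=0;m[:120]=0;m[248:]=0
cs,_=cv2.findContours(m,0,1);c=max(cs,key=cv2.contourArea);e=cv2.fitEllipse(cv2.convexHull(c));print(e)
C=plane("top",*e[0],30);print("base centre",C)
E
```

```text
((294.678955078125, 185.7376251220703), (111.50843811035156, 124.71510314941406), 106.54078674316406)
base centre [619.00208772 -41.44500518  30.        ]
```

View pics/crop.png

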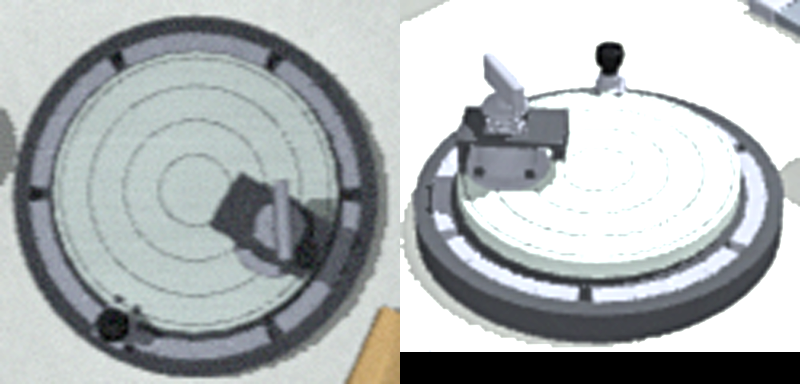

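```bash
python3 - <<'E'
from h import *
f=lambda x,y:(235+x/3.2,125+y/3.2)
g=lambda x,y:(228+(x-400)/3.2,180+y/3.2)
sl=[plane("top",*f(*p),30)[:2] for p in[(119,60),(275,60),(354,195),(272,328),(38,193)]]
C=(sl[0]+sl[3]+sl[2]+sl[4])/4
print("C slots",C,"head disc",plane("top",*f(197,190),52)[:2],plane("top",*f(195,193.5),52)[:2])
for p in sl: print(np.degrees(np.arctan2(*(p-C)[::-1])),np.linalg.norm(p-C))
k,e=two(ray("top",*f(113,323)),ray("scene",*g(609,56)));print("knob",k,e,plane("top",*f(113,323),90),np.degrees(np.arctan2(*(k[:2]-C)[::-1])),np.hypot(*(k[:2]-C)))
q,e=two(ray("top",*f(282,219)),ray("scene",*g(505,83)));print("key",q,e,np.degrees(np.arctan2(*(q[:2]-C)[::-1])),np.hypot(*(q[:2]-C)))
a=plane("top",*f(280,180),q[2]+14);b=plane("top",*f(285,257),q[2]+14);print((a+b)/2,a-b,np.degrees(np.arctan2(*(a-b)[1::-1])))
print(Ro.from_quat(arm.read_state()["eef_rot"]).as_matrix().round(3))
E
R="39 -43 0 0 1"; python3 drive.py '39 -43 0 0 1;39 -43 0 0 1;39 -43 0 0 1;39 -43 0 0 1;39 -43 0 0 1;39 -43 0 0 1;39 -43 0 0 1;39 -43 0 0 1;39 -43 0 0 1;39 -43 0 0 1'
python3 drive.py '39 -43 0 0 1;39 -43 0 0 1;0 0 0 -0.18 1;0 0 0 -0.18 1;0 0 0 -0.18 1;0 0 0 -0.18 1;0 0 0 -0.18 1;0 0 0 -0.18 1;0 0 0 -0.18 1;0 0 0 -0.18 1'
python3 drive.py '0 0 10 -0.18 1;0 0 10 -0.18 1;0 0 10 -0.18 1;0 0 10 -0.18 1;0 0 0 0 1' 30
```

```text
t: 1.35
tcp_pos: [466.7, -83.9, 233.0]
eef_rot: [0.978, 0.21, 0.0, 0.0]
wrist_force: [1.6, -0.9, -0.8]
finger_gap: 0.998
grasp_force: 0.0
t: 2.6
tcp_pos: [502.1, 24.7, 232.7]
eef_rot: [0.594, 0.805, -0.0, -0.0]
wrist_force: [0.1, -0.1, 0.4]
finger_gap: 1.002
grasp_force: 0.0
t: 3.22
tcp_pos: [501.6, 24.7, 192.2]
eef_rot: [0.276, 0.961, -0.0, -0.001]
wrist_force: [0.2, -0.3, -0.0]
finger_gap: 0.999
grasp_force: 0.0
```

Run:
```python
from h import *
s=arm.read_state();im=vision.get_image("wrist")[:,:,::-1]
cv2.imwrite("pics/w1.png",cv2.convertScaleAbs(im,alpha=1.5))
R=Ro.from_quat(s["eef_rot"]).as_matrix();print(np.degrees(np.arctan2(R[1,0],R[0,0])))
```

```text
147.97552293721532
```

View pics/w1.png

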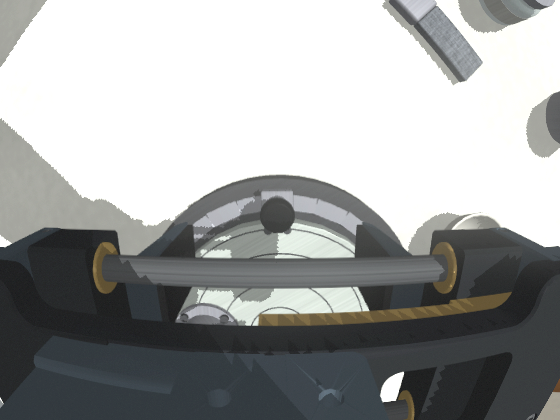

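The wrist view shows the knob at (278,214), between the open fingers. I'll cast that ray.

Run:
```python
from h import *
s=arm.read_state();o,d=wray(278,214,s)
for z in(83,90):p=o+d*(z-o[2])/d[2];print(p,Ro.from_quat(s["eef_rot"]).as_matrix().T@(p-s["tcp_pos"]))
```

```text
[503.86481416  25.32268006  83.        ] [ -1.30408419   1.53613669 109.7693243 ]
[502.31554233  26.20474216  90.        ] [  0.48159297   1.45437195 102.77054238]
```

```bash
python3 drive.py '0 1.5 30 -0.014 1;0 0 30 0 1;0 0 25 0 1;0 0 15 0 1;0 0 6 0 1;0 0 0 0 1'; python3 drive.py '0 0 0 0 0;0 0 0 0 0;0 0 0 0 0;0 0 0 0 0;0 0 0 0 0;0 0 0 0 0' 30
```

```text
t: 4.03
tcp_pos: [503.3, 26.0, 87.2]
eef_rot: [0.269, 0.963, 0.0, 0.0]
wrist_force: [-0.5, 0.8, 0.8]
finger_gap: 1.003
grasp_force: 0.0
t: 4.78
tcp_pos: [503.0, 26.0, 86.9]
eef_rot: [0.269, 0.963, -0.0, -0.0]
wrist_force: [-0.7, 0.8, -0.6]
finger_gap: 0.374
grasp_force: 0.0
```

```bash
python3 drive.py '0 0 0 0 0;0 0 0 0 0;0 0 0 0 0' 30; python3 drive.py '0 0 -5 0 0;0 0 -5 0 0;0 0 -4 0 0;0 0 0 0 0;0 0 0 0 0'
```

```text
t: 5.15
tcp_pos: [503.0, 26.0, 86.9]
eef_rot: [0.269, 0.963, -0.0, -0.0]
wrist_force: [0.3, -0.2, 0.1]
finger_gap: 0.298
grasp_force: 30.0
t: 5.78
tcp_pos: [503.0, 26.0, 100.8]
eef_rot: [0.269, 0.963, -0.0, -0.0]
wrist_force: [2.3, -1.3, -9.9]
finger_gap: 0.299
grasp_force: 30.0
```

```bash
python3 drive.py '-0.74 14.2 0 0.1047 0;-0.74 14.2 0 0.1047 0;-0.74 14.2 0 0.1047 0;-0.74 14.2 0 0.1047 0;-0.74 14.2 0 0.1047 0'; python3 drive.py '-0.74 14.2 0 0.1047 0;-0.74 14.2 0 0.1047 0;-0.74 14.2 0 0.1047 0;-0.74 14.2 0 0.1047 0;-0.74 14.2 0 0.1047 0;0 0 0 0 0;0 0 0 0 0'
```

```text
t: 6.4
tcp_pos: [553.2, 75.2, 100.3]
eef_rot: [0.51, 0.86, -0.0, -0.001]
wrist_force: [-1.0, 0.6, -9.4]
finger_gap: 0.3
grasp_force: 30.0
t: 7.28
tcp_pos: [622.0, 92.7, 100.5]
eef_rot: [0.714, 0.7, 0.0, -0.001]
wrist_force: [2.2, 11.7, -9.6]
finger_gap: 0.298
grasp_force: 30.0
```

```bash
python3 drive.py '0.5 0 4 0 0;0 0 4 0 0;0 0 4 0 0;0 0 2 0 0;0 0 0 0 0;0 0 0 0 0'
```

```text
t: 8.02
tcp_pos: [622.3, 92.9, 87.0]
eef_rot: [0.714, 0.7, 0.001, -0.0]
wrist_force: [2.0, 8.2, -5.4]
finger_gap: 0.302
grasp_force: 30.0
```

```bash
python3 drive.py '0 0 0 0 0.6;0 0 0 0 0.6;0 0 0 0 0.6;0 0 0 0 0.6;0 0 0 0 1;0 0 0 0 1'; python3 drive.py '0 0 -20 0 1;0 0 -30 0 1;0 0 -40 0 1;0 0 -40 0 1;0 0 -5 0 1;0 0 0 0 1'
python3 - <<'E'
from h import *
for n in("scene","top"): cv2.imwrite(f"pics/{n}2.png",vision.get_image(n)[:,:,::-1])
s=cv2.imread("pics/scene2.png")[170:290,220:360];t=cv2.imread("pics/top2.png")[125:245,225:365]
g=np.vstack([np.hstack([s,t])]);cv2.imwrite("pics/c2.png",cv2.convertScaleAbs(cv2.resize(g,(800,343),interpolation=2),alpha=1.5))
E
```

```text
t: 8.78
tcp_pos: [622.0, 92.1, 86.9]
eef_rot: [0.714, 0.7, 0.0, 0.0]
wrist_force: [-0.8, -0.0, 0.3]
finger_gap: 0.791
grasp_force: 0.0
t: 9.52
tcp_pos: [622.0, 92.1, 222.6]
eef_rot: [0.714, 0.7, 0.0, 0.0]
wrist_force: [0.6, 0.2, -0.8]
finger_gap: 0.997
grasp_force: 0.0
```

View pics/c2.png

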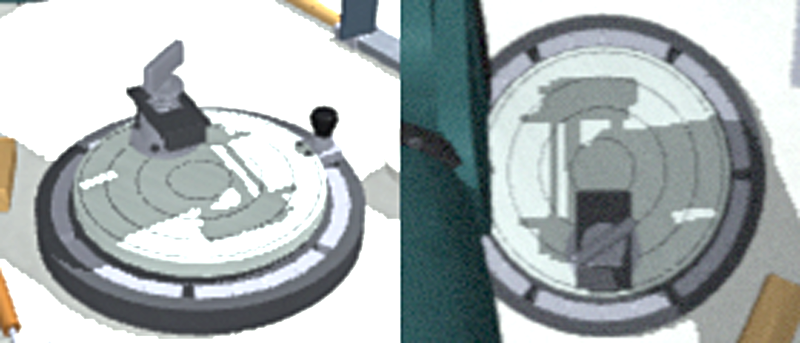

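The plunger looks home and the clamp faces the robot. In the crop the key runs from (572,262) to (636,222), a direction of about -58°.

```bash
python3 drive.py '-34.4 -19.5 0 0 1;-34.4 -19.5 0 0 1;-34.4 -19.5 0 0 1;-34.4 -19.5 0 0 1;0 0 0 0.183 1;0 0 0 0.183 1;0 0 0 0.183 1;0 0 0 0.183 1;0 0 0 0.183 1;0 0 0 0.183 1'; python3 drive.py '0 0 0 0.183 1;0 0 0 0.183 1;0 0 0 0.183 1;0 0 0 0.183 1;0 0 0 0.183 1;0 0 0 0.183 1;0 0 0 0.183 1;0 0 0 0.183 1;0 0 0 0 1'
python3 - <<'E'
from h import *
s=arm.read_state();im=vision.get_image("wrist")[:,:,::-1]
cv2.imwrite("pics/w2.png",cv2.convertScaleAbs(im,alpha=1.5))
R=Ro.from_quat(s["eef_rot"]).as_matrix();print(np.degrees(np.arctan2(R[1,0],R[0,0])),s["joint_pos"][[0,5]])
f=lambda x,y:(225+(x-400)/2.857,125+y/2.857)
g=lambda x,y:(220+x/2.857,170+y/2.857)
print(two(ray("top",*f(604,242)),ray("scene",*g(164,66))),plane("top",*f(604,242),150))
E
```

```text
t: 10.88
tcp_pos: [540.7, -43.9, 220.8]
eef_rot: [0.975, 0.222, -0.001, -0.0]
wrist_force: [-0.1, -0.0, 0.3]
finger_gap: 0.999
grasp_force: 0.0
t: 12.0
tcp_pos: [540.8, -43.9, 221.0]
eef_rot: [0.875, -0.484, -0.001, 0.0]
wrist_force: [-1.0, 0.1, -0.9]
finger_gap: 1.002
grasp_force: 0.0
-57.875004510194856 [-0.12395575  2.45694798]
(array([542.24652708, -43.38162167, 134.82958853]), np.float64(1.8524229069649978)) [540.46620969 -44.03979397 150.        ]
```

View pics/w2.png

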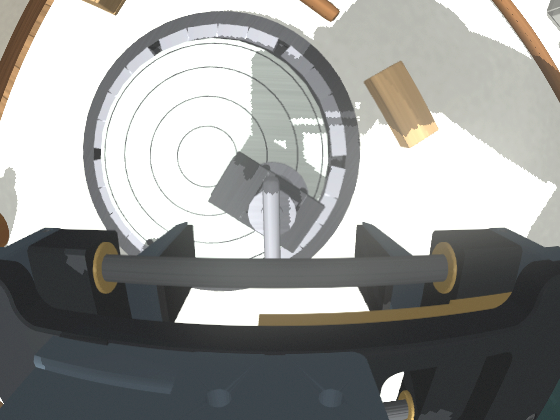

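The wrist view shows the key upright at u≈271, centred between the fingers and in line with the tool's x. I'll descend and grip.

```bash
python3 drive.py '0 -0.5 30 0 1;0 0 30 0 1;0 0 16 0 1;0 0 6 0 1;0 0 0 0 0.4;0 0 0 0 0;0 0 0 0 0;0 0 0 0 0;0 0 0 0 0;0 0 0 0 0' 10;python3 drive.py '0 0 0 0 0;0 0 0 0 0;0 0 0 0 0;0 0 0 0 0;0 0 0 0 0' 10
```

```text
t: 13.3
tcp_pos: [541.8, -43.7, 140.0]
eef_rot: [0.875, -0.484, 0.0, -0.0]
wrist_force: [-0.6, -0.4, 0.8]
finger_gap: 0.374
grasp_force: 0.0
t: 13.92
tcp_pos: [542.8, -43.5, 140.2]
eef_rot: [0.875, -0.484, 0.001, -0.001]
wrist_force: [6.2, 4.1, -3.3]
finger_gap: 0.129
grasp_force: 10.0
```

```bash
python3 drive.py '0 -0.9 0 0 0;0 0 0 0 0;0 0 0 -0.1 0;0 0 0 -0.1 0;0 0 0 0 0'; python3 drive.py '0 0 0 -0.1 0;0 0 0 -0.1 0;0 0 0 -0.1 0;0 0 0 0 0';python3 drive.py '0 0 0 -0.1 0;0 0 0 -0.1 0;0 0 0 0 0'
```

```text
t: 14.55
tcp_pos: [542.7, -43.3, 140.1]
eef_rot: [0.919, -0.395, 0.0, -0.0]
wrist_force: [2.6, -1.1, -0.1]
finger_gap: 0.13
grasp_force: 10.0
t: 15.05
tcp_pos: [542.6, -43.3, 140.2]
eef_rot: [0.967, -0.254, 0.0, 0.0]
wrist_force: [0.9, -1.3, 3.4]
finger_gap: 0.129
grasp_force: 10.0
t: 15.42
tcp_pos: [542.6, -43.3, 140.1]
eef_rot: [0.988, -0.157, 0.0, 0.0]
wrist_force: [0.3, -0.7, 5.0]
finger_gap: 0.131
grasp_force: 10.0
```

```bash
for i in 1; do python3 drive.py '0 0 0 -0.1 0;0 0 0 -0.1 0;0 0 0 0 0' | egrep 'rot|for|tcp'; done; python3 drive.py '0 0 0 -0.1 0;0 0 0 -0.1 0;0 0 0 0 0'| egrep 'rot|for|tcp'; python3 drive.py '0 0 0 -0.1 0;0 0 0 -0.1 0;0 0 0 0 0'| egrep 'rot|for|tcp'
```

```text
tcp_pos: [542.5, -43.2, 140.0]
eef_rot: [0.998, -0.058, 0.0, -0.0]
wrist_force: [1.6, -2.4, 3.5]
grasp_force: 10.0
tcp_pos: [542.5, -43.2, 139.7]
eef_rot: [0.999, 0.042, 0.0, -0.0]
wrist_force: [4.4, -0.5, -3.4]
grasp_force: 10.0
tcp_pos: [542.5, -43.2, 139.8]
eef_rot: [0.99, 0.141, 0.0, -0.0]
wrist_force: [4.3, -2.4, -3.5]
grasp_force: 10.0
```

```bash
python3 - <<'E'
from h import *
cv2.imwrite("pics/s3.png",vision.get_image("scene")[:,:,::-1])
E
python3 drive.py '0 0 0 0 0.5;0 0 0 0 1;0 0 0 0 1;0 0 0 0 1;0 0 0 0 1;0 0 0 0 1'
python3 - <<'E'
from h import *
i=vision.get_image("scene")[:,:,::-1];cv2.imwrite("pics/s4.png",i)
a=cv2.imread("pics/s3.png");f=lambda m:cv2.resize(m[140:260,220:340],(400,400),interpolation=2)
cv2.imwrite("pics/c4.png",cv2.convertScaleAbs(np.hstack([f(a),f(i)]),alpha=1.5))
E
```

```text
t: 17.35
tcp_pos: [542.5, -43.2, 139.9]
eef_rot: [0.99, 0.144, -0.0, -0.0]
wrist_force: [-0.1, -0.2, -0.2]
finger_gap: 0.757
grasp_force: 0.0
```

View pics/c4.png

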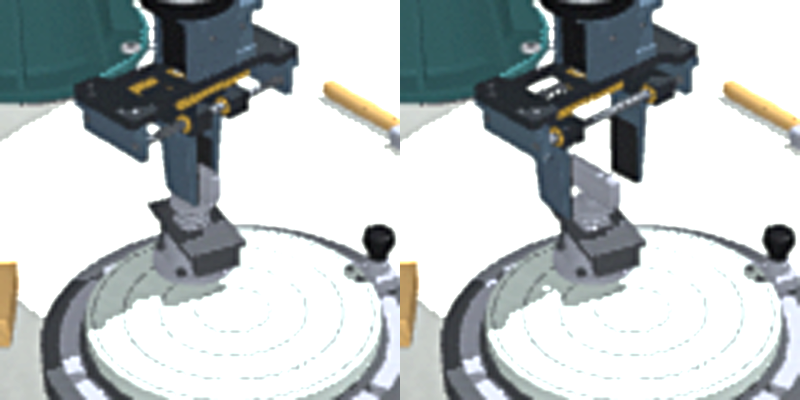

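The key's corner sits about 2.5 image px lower after release, which is about 6 mm, so the thread has dropped. Next I turn the open gripper back half a turn, lower it 6 mm and regrip.

```bash
python3 drive.py '0 0 0 0 1;0 0 0 -0.185 1;0 0 0 -0.185 1;0 0 0 -0.185 1;0 0 0 -0.185 1;0 0 0 -0.185 1;0 0 0 -0.185 1;0 0 0 -0.185 1;0 0 0 -0.185 1;0 0 0 -0.185 1'; python3 drive.py '0 0 0 -0.185 1;0 0 0 -0.185 1;0 0 0 -0.185 1;0 0 0 -0.185 1;0 0 0 -0.185 1;0 0 0 -0.185 1;0 0 0 -0.185 1;0 0 0 -0.18 1;0 0 3 0 1;0 0 3 0 0.4'; python3 drive.py '0 0 0 0 0;0 0 0 0 0;0 0 0 0 0;0 0 0 0 0;0 0 0 0 0;0 0 0 0 0;0 0 0 0 0;0 0 0 0 0;0 0 0 0 0;0 0 0 0 0' 15
```

```text
t: 18.65
tcp_pos: [542.5, -43.2, 140.0]
eef_rot: [0.557, 0.83, 0.0, 0.0]
wrist_force: [0.0, 0.1, -0.1]
finger_gap: 1.002
grasp_force: 0.0
t: 19.9
tcp_pos: [542.4, -43.2, 133.7]
eef_rot: [-0.141, 0.99, 0.0, -0.0]
wrist_force: [0.4, -0.3, -0.7]
finger_gap: 0.922
grasp_force: 0.0
t: 21.15
tcp_pos: [542.5, -43.2, 133.9]
eef_rot: [-0.143, 0.99, 0.0, -0.0]
wrist_force: [0.1, -0.4, 0.1]
finger_gap: 0.135
grasp_force: 15.0
```

```bash
python3 drive.py '0 0 0.15 0.157 0;0 0 0.15 0.157 0;0 0 0.15 0.157 0;0 0 0.15 0.157 0;0 0 0.15 0.157 0;0 0 0.15 0.157 0;0 0 0.15 0.157 0;0 0 0.15 0.157 0;0 0 0.15 0.157 0;0 0 0.15 0.157 0' 20;python3 drive.py '0 0 0.15 0.157 0;0 0 0.15 0.157 0;0 0 0.15 0.157 0;0 0 0.15 0.157 0;0 0 0.15 0.157 0;0 0 0.15 0.157 0;0 0 0.15 0.157 0;0 0 0.15 0.157 0;0 0 0.15 0.157 0;0 0 0.15 0.157 0'
```

```text
t: 22.4
tcp_pos: [543.0, -43.1, 132.5]
eef_rot: [0.6, 0.8, 0.0, 0.0]
wrist_force: [3.8, 2.4, -3.4]
finger_gap: 0.133
grasp_force: 20.0
t: 23.65
tcp_pos: [543.9, -43.4, 131.4]
eef_rot: [0.99, 0.141, 0.001, 0.0]
wrist_force: [9.6, -1.0, -4.1]
finger_gap: 0.127
grasp_force: 20.0
```

```bash
python3 drive.py '0 0 0 0 0.5;0 0 0 0 1;0 0 0 0 1;0 0 0 0 1;0 0 0 0 1;0 0 0 0 1;0.7 0 0 0 1;0 0 0 -0.185 1;0 0 0 -0.185 1;0 0 0 -0.185 1'; python3 drive.py '0 0 0 -0.185 1;0 0 0 -0.185 1;0 0 0 -0.185 1;0 0 0 -0.185 1;0 0 0 -0.185 1;0 0 0 -0.185 1;0 0 0 -0.185 1;0 0 0 -0.185 1;0 0 0 -0.185 1;0 0 0 -0.185 1'; python3 drive.py '0 0 0 -0.185 1;0 0 0 -0.185 1;0 0 0 -0.185 1;0 0 0 -0.182 0.4;0 0 0 0 0;0 0 0 0 0;0 0 0 0 0;0 0 0 0 0;0 0 0 0 0;0 0 0 0 0' 20; python3 drive.py '0 0 0 0 0;0 0 0 0 0;0 0 0 0 0;0 0 0 0 0'
```

```text
t: 24.9
tcp_pos: [543.2, -43.0, 130.9]
eef_rot: [0.911, 0.412, 0.0, 0.0]
wrist_force: [0.1, -0.2, -0.1]
finger_gap: 1.0
grasp_force: 0.0
t: 26.15
tcp_pos: [543.2, -43.0, 130.9]
eef_rot: [0.219, 0.976, 0.0, 0.0]
wrist_force: [-1.3, -0.3, -0.7]
finger_gap: 1.0
grasp_force: 0.0
t: 27.4
tcp_pos: [543.2, -43.0, 130.9]
eef_rot: [-0.144, 0.99, 0.0, 0.0]
wrist_force: [0.4, -0.5, -0.1]
finger_gap: 0.265
grasp_force: 0.0
t: 27.9
tcp_pos: [543.4, -43.0, 131.0]
eef_rot: [-0.144, 0.99, -0.0, 0.0]
wrist_force: [3.0, -0.7, -1.7]
finger_gap: 0.131
grasp_force: 20.0
```

```bash
python3 drive.py '0 0 0.15 0.156 0;0 0 0.15 0.156 0;0 0 0.15 0.156 0;0 0 0.15 0.156 0;0 0 0.15 0.156 0;0 0 0.15 0.156 0;0 0 0.15 0.156 0;0 0 0.15 0.156 0;0 0 0.15 0.156 0;0 0 0.15 0.156 0';python3 drive.py '0 0 0.15 0.156 0;0 0 0.15 0.156 0;0 0 0.15 0.156 0;0 0 0.15 0.156 0;0 0 0.15 0.156 0;0 0 0.15 0.156 0;0 0 0.15 0.156 0;0 0 0.15 0.156 0;0 0 0.15 0.156 0;0 0 0.15 0.156 0';python3 drive.py '0 0 0.15 0.156 0;0 0 0.15 0.156 0;0 0 0 0 0;0 0 0 0 0;0 0 0 0 0'
python3 - <<'E'
from h import *
for n in("scene","top"): cv2.imwrite(f"pics/{n}5.png",vision.get_image(n)[:,:,::-1])
s=cv2.imread("pics/scene5.png")[140:290,220:360];t=cv2.imread("pics/top5.png")[110:260,225:365]
cv2.imwrite("pics/c5.png",cv2.convertScaleAbs(cv2.resize(np.hstack([s,t]),(800,428),interpolation=2),alpha=1.5))
print(arm.read_state()["qvel"],arm.read_state()["ft_torque"])
E
```

```text
t: 29.15
tcp_pos: [543.3, -43.1, 129.5]
eef_rot: [0.596, 0.803, 0.0, 0.0]
wrist_force: [2.1, -0.8, -2.0]
finger_gap: 0.13
grasp_force: 20.0
t: 30.4
tcp_pos: [543.1, -43.0, 128.0]
eef_rot: [0.988, 0.152, -0.0, -0.0]
wrist_force: [1.2, 0.5, 0.7]
finger_gap: 0.132
grasp_force: 20.0
t: 31.02
tcp_pos: [543.1, -43.0, 127.7]
eef_rot: [1.0, 0.0, -0.0, -0.0]
wrist_force: [-1.0, 1.5, 0.8]
finger_gap: 0.127
grasp_force: 20.0
[-0.0010266   0.00065366  0.00207191 -0.00141903 -0.00018302  0.00620996] [ 0.21454118  0.0952781  -0.03608937]
```

View pics/c5.png

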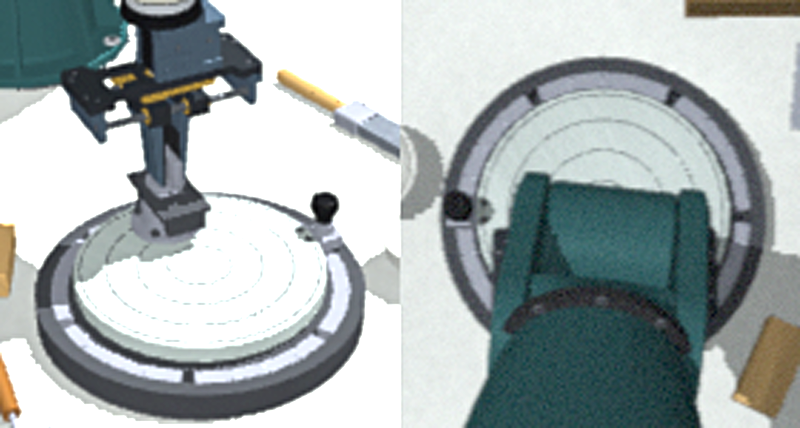

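The screw is gripped and about one turn down, the plunger is home at the left slot and nothing else has moved.

```bash
python3 -c "
from workcell import arm, vision, hand_in
print(hand_in())"
```

```text
the job is handed in; nothing more can be done
None
```

I've handed the job in, though `hand_in()` gave no verdict. By force and camera readings the head is locked at the next slot clockwise with the plunger home, and the screw is one turn in from its drop (about ±0.1 rad) and held at 20 N. I saw no bystander moved, and it took about 31 s.

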